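# Index the dial the short way and lock it

## Robot

A 6-joint arm with a two-finger parallel gripper is mounted at the origin on a cart in front of the work surface, level with it; the furniture and walls round the work are solid. World frame = base frame: x ahead of the robot, y to its left, z up, the work surface at z = 0. Lengths are in mm, angles in rad, forces in N, time in s.
With the tool pointing down it reaches from about 300 to 775 mm from the base axis. Payload 14.6 kg.
Tool frame: the origin (TCP) lies midway between the tips of the shut fingers; the grasp point (between the pads) lies grasp_offset behind it (grasp_offset is the distance from the TCP to the grasp point, in mm); z points along the fingers, y is the line along which they close (so a half turn about z gives the same grasp; the last joint's range is limited). The gripper opens to 94 mm and grips with 3 to 60 N. Pads are 16 mm wide; open, the fingers measure 119 mm over their backs; the gripper's body (75 mm by 177 mm) begins 78 mm behind the grasp point.
Start: joints at [-1.269, 0.3, 1.521, -0, 1.321, -0.067], TCP at [198.265, -513.011, 205.446] pointing down, gripper open.
Joint ranges: [-3.03, 3.03], [-0.79, 2.21], [0.23, 2.52], [-1.04, 4.18], [0, 3.07], [-2.55, 2.55]. Speed limits (rad/s): [2.22, 2.22, 2.57, 3.14, 3.14, 3.14].

## Interface

Orientations are given as [roll, pitch, yaw] about the fixed x, y, z axes, in that order (R = Rz(yaw) Ry(pitch) Rx(roll)).
In Python, from cell import * gives the robot as it stands. The module is installed in compiled form; this text tells all that it offers.
- The arm moves only by the shell command python3 -m jog 'ROWS' [FORCE]. ROWS is JSON, a list of rows, each a list of 3 entries, a list of its own where there are three numbers: the finger opening in mm, from 0 to 94, then the shift along the tool's x, y, z in units of 50 mm (1.0 is 50 mm), then the turn about the tool's z in units of 180 degrees (1.0 is 180 degrees). In form: [[fingers, [dx, dy, dz], twist], ...]. A call has 1 to 20 rows; each row shifts and turns the commanded pose from where the row before left it, along the tool's axes as they then stand; what a row does not reach is not made up. A row lasts 1/10 s, in which the tool goes at most 50 mm and 8.59 degrees, less where a joint would pass 70% of its speed; a pose out of reach is approached as far as the arm can. A call with a number of a shift or a turn outside -1 to 1 is refused whole. A call with a gripper value outside its range is refused whole. The fingers move at their own pace and stop on an object; FORCE is the grip in N (left out, the last holds). Time passes only in rows, so rows that do not move let the fingers close. It gives the time, the measured TCP pose, the force, the opening and the grip force at its end, in the units of the state.
- read_state(): the state, without advancing time (a new reading comes with each control period).
- camera(name): name is "scene" or "top" or "wrist"; returns the picture (384x512x3 uint8, red, green, blue); there is no depth.
- calibration(name): a dict with "mtx" (3x3 intrinsics, pixels), "cam_to_world" (4x4, takes a point from camera to world coordinates); the wrist camera has in their place "hand_eye" (4x4, takes a point from camera to tool coordinates, whose origin is the TCP and whose axes are the flange's). Camera axes: x right, y down, z forward; pixel columns grow to the right and rows downward; lengths in mm; the calibration is good to about 2 mm. A picture is of the moment at which its call begins: read the wrist's pose just before it. calibration takes no time and is no camera call.
- sign_off(): hands the job in; it is judged then, once.
Trained networks look in the newest picture that a camera, given by its name, has taken for a name from the list of things; names that differ only in an ending like _2 or _b are one class to them, and where a whole thing is asked for, a point or a joint stands for the part that bears it (a point fixed in the world has none). Each returns a list of dicts, best first, with "conf" (0 to 1); they miss things now and then, are a little off and sometimes report something else, mostly with a low value. They report only what shows in the picture. A call takes as long as a camera call.
- regions_of(camera, query): "pixels" (384x512 bool, what is visible of it) and "rect" ([centre column, centre row, width, height] in pixels, round what is visible of it).
The state is a dict: "clock": time; "joints": joint angles; "qd": joint speeds; "effort": joint torques, N m; "eef_pos": TCP position; "eef_rot": TCP orientation; "wrist_force": force on the tool from outside, world axes, zero at the start; "moment": the same for the moment, N m; "finger_gap": finger opening in mm; "finger_force": force on a finger pad.
Only numpy, scipy, OpenCV 4.12 (cv2) and the standard library are available. Lean on these libraries where they do the work, as an engineer would, in place of code of your own. Each camera call takes 0.05 s, during which the arm holds its last target. There are 200 camera calls.

## Task

Turn the indexing dial the shorter way round until its white-marked hole stands at the red stud, then take the brass-headed lock pin from its wooden stand and seat it fully home through that hole, so that it locks the dial. The bush under the dial is hidden and may lie up to 8 mm to either side of the stud's line: feel for it gently, rocking the dial a little with the pin, never forcing the pin down, then let go; leave the other things on the bench alone.

Things in the scene. Friction and masses are not known exactly. Their poses are not given: they have to be found in the camera images.
- index_dial (a joint): angle of the dark steel dial (disc 146 mm across, 10 mm thick, top face 38 mm above the bench) about its upright axis; grows anticlockwise seen from above, turns endlessly without stops or detents, 6.2832 is one full turn; stays where it is left (friction 0.15 N m)
- index_base: fixed indexing head: round grey foot 216 mm wide, 6 mm thick; origin on the dial's axis at bench height; its x axis is the marked hole's direction when the dial reads 0; four studs along its +x, +y, -x, -y, 92 mm out. Under the dial a hidden steel lock ring, top 26 mm above the bench, with a bush towards each stud (see red stud)
- marked_hole (a point): centre of the only hole through the dial, at the dial's top face, 57 mm from the axis, 15 mm wide with a 2 mm chamfer, white paint on three sides of it
- knob_grip (a point): grip point on the dial's axis, 64 mm above the bench, inside the black bar knob: bar 44 mm long, 14 mm thick, from 45 to 77 mm above the bench; the point's x axis runs along the bar and points to the marked hole. To turn the dial, grip the bar across its 14 mm
- marker_red: red-topped round stud 18 mm wide, 28 mm high, fixed on the foot; origin at its underside. The marked hole is at it when both lie in one direction from the dial's axis (centres 35 mm apart). Its hidden bush: hole 13.4 mm wide, 20 mm deep, 57 mm from the axis, but up to 8 mm off along the circle either way, never the same. Beside it the pin stands on the ring, 16 mm short of home
- lock_pin: loose lock pin, 90 g: steel shank 12 mm thick and 28 mm long with a flat end, 10 mm wide within its 1 mm bevel, brass head 20 mm wide and 26 mm high above it; origin at the tip, z up along the pin towards the head. It starts upright in the stand, tip 6 mm above the bench, head from 34 to 60 mm. Fully home, its head rests on the dial's top face and the tip is 10 mm above the bench
- pin_stand: fixed wooden block 56 x 56 x 30 mm with a hole 14 mm wide, 24 mm deep, in its middle; origin at the middle of its underside
- tape_measure: yellow tape measure, bystander, loose, origin at its underside
- sanding_block: brown sanding block, bystander, loose, origin at its underside. Solid wire-mesh screens 260 mm high stand on the bench behind and to the right of it (y = -0.33 from x = 0.48 on, and x = 0.78 from y = -0.03 to the right): keep the arm and gripper clear of them
- screw_tin: open grey tin with screws, bystander, loose, origin at its underside

How it is judged:
By the outcome, as a careful person would: the job done as asked, in the order asked, and still so for the second after the job is handed in, with the robot touching nothing.
It also fails if it takes over 72 s, if anything falls off the work surface, if the arm or the gripper's body presses on something with over 40 N, if the wrist force passes 120 N, or if a joint passes its speed limit or range.

## Working session

There is one attempt and no reset: what is moved stays moved. The work goes in short steps, Python scripts to look and compute and a shell command to move; the robot and the scene stay as the last step left them, time stands still between calls to the robot, and variables do not carry over. Pictures are saved under pics/ and viewed, at most 10 in all, crops included, and the job is handed in when it is done.

```bash
mkdir -p pics; cat > h.py <<'E'
from cell import *
import numpy as np, cv2
from scipy.spatial.transform import Rotation as R
def tool():
    s=read_state(); T=np.eye(4); T[:3,:3]=R.from_euler('xyz',s['eef_rot']).as_matrix(); T[:3,3]=s['eef_pos']; return T
def cam(name):
    c=calibration(name)
    return np.array(c['mtx']), (np.array(c['cam_to_world']) if 'cam_to_world' in c else tool()@np.array(c['hand_eye']))
def ray(K,T,u,v,z):
    d=T[:3,:3]@np.linalg.solve(K,[u,v,1.]); o=T[:3,3]; return o+d*(z-o[2])/d[2]
def proj(K,T,p):
    q=np.linalg.inv(T)@np.append(p,1); q=K@q[:3]; return q[:2]/q[2]
def snap(name,fn):
    im=camera(name); cv2.imwrite('pics/'+fn,cv2.cvtColor(im,cv2.COLOR_RGB2BGR)); return im
E
python3 - <<'E'
from h import *
print(read_state()); print(calibration('top'),calibration('wrist'))
snap('top','t1.png'); K,T=cam('top')
for n,z in [('marked_hole',38),('knob_grip',77),('marker_red',34),('lock_pin',60),('pin_stand',30),('index_base',6),('tape_measure',20),('sanding_block',20),('screw_tin',20)]:
    for r in regions_of('top',n)[:2]:
        c=r['rect']; m=np.argwhere(r['pixels']).mean(0)[::-1]; print(n,round(r['conf'],2),np.round(c),np.round(m),ray(K,T,m[0],m[1],z).round(1), ray(K,T,c[0],c[1],z).round(1))
E
```

```text
{'clock': 0.0, 'joints': array([-1.26860596e+00,  3.00485053e-01,  1.52158219e+00, -3.35434339e-06,
        1.32067686e+00, -6.66332323e-02]), 'qd': array([-0.0005078 ,  0.00136467,  0.00288723, -0.00114824,  0.00081829,
        0.00162642]), 'effort': array([ 1.08856453e-03, -5.31806910e+01, -3.52737987e+01,  7.08793360e-02,
        2.44129321e-02, -8.02641716e-05]), 'eef_pos': array([ 198.18764729, -512.77507346,  204.87819984]), 'eef_rot': array([-3.14044353e+00, -7.34268080e-05,  3.68824385e-01]), 'wrist_force': array([ 0.04569655, -0.71138293,  1.2325445 ]), 'moment': array([ 0.03712285,  0.00720878, -0.04314472]), 'finger_force': 0.0, 'finger_gap': 94.37272401066507}
{'mtx': array([[491.12298289,   0.        , 248.23047329],
       [  0.        , 491.12298289, 196.78544399],
       [  0.        ,   0.        ,   1.        ]]), 'cam_to_world': array([[ 2.08167853e-02, -9.98727278e-01,  4.59400240e-02,
         5.54925044e+02],
       [-9.99751557e-01, -2.11603344e-02, -7.00456183e-03,
         4.53077309e+01],
       [ 7.96775324e-03, -4.57827981e-02, -9.98919642e-01,
         1
[... 921 characters left out ...]
 6.  10.] [142. 246.] [479.5 315.   60. ] [481.  323.6  60. ]
pin_stand 0.64 [143. 246.  24.  23.] [145. 245.] [479.7 313.   30. ] [478.5 318.6  30. ]
index_base 0.98 [264. 223.  75.  74.] [263. 223.] [544.5  -7.4   6. ] [545.  -9.   6.]
tape_measure 0.93 [187. 156.  36.  25.] [182. 153.] [731.9 220.1  20. ] [726.7 207.   20. ]
tape_measure 0.6 [266. 225.  51.  56.] [264. 224.] [543.9  -7.8  20. ] [539.7 -12.9  20. ]
sanding_block 0.74 [266. 224.  59.  58.] [264. 223.] [545.4  -7.7  20. ] [542.5 -13.7  20. ]
sanding_block 0.62 [350. 204.  46.  37.] [350. 203.] [ 606.9 -242.3   20. ] [ 603.4 -244.1   20. ]
screw_tin 0.9 [233. 138.  24.  26.] [233. 136.] [784.7  80.   20. ] [778.4  80.9  20. ]
```

```bash
python3 - <<'E'
import cv2,numpy as np
a=cv2.imread('pics/t1.png'); 
b=cv2.resize(a[178:268,215:315],None,fx=5,fy=5,interpolation=cv2.INTER_CUBIC)
c=cv2.resize(a[210:280,110:170],(300,350),interpolation=cv2.INTER_CUBIC)
o=np.zeros((450,800,3),np.uint8);o[:,:500]=b;o[:350,500:]=c
cv2.imwrite('pics/t1c.png',o)
E
```

```text
(no output)
```

View pics/t1c.png

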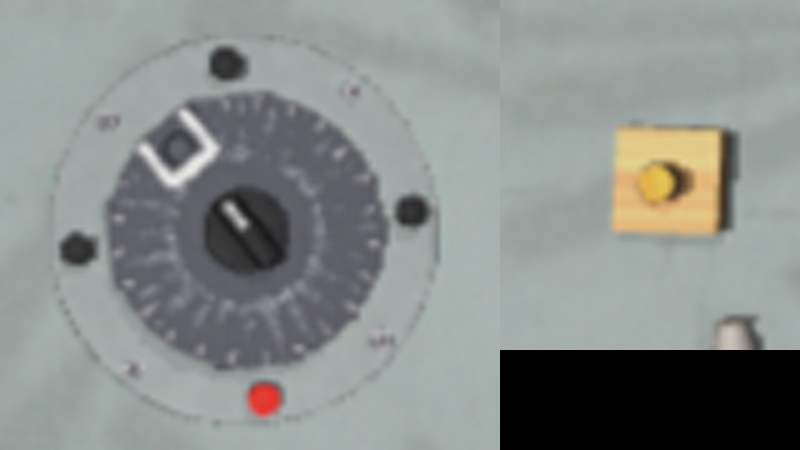

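View pics/t1.png

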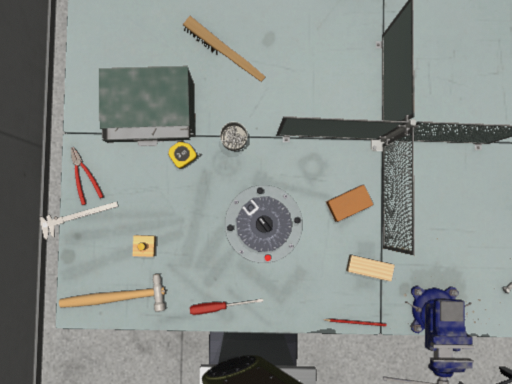

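```bash
cat >> h.py <<'E'
def go(x,y,z=None,yaw=None):
    T=tool(); p=T[:3,3]; t=np.array([x,y,p[2] if z is None else z])
    d=T[:3,:3].T@(t-p)/50; psi=np.arctan2(T[1,0],T[0,0])
    print('TCP',p.round(1),'yaw',np.degrees(psi).round(1),'shift units',d.round(3),'n',np.abs(d).max().round(1), '' if yaw is None else 'twist units %.3f'%(-(yaw-np.degrees(psi))/180))
E
python3 - <<'E'
from h import *
import cell; print([n for n in dir(cell) if n[0]!='_'])
try: print(grasp_offset)
except Exception as e: print(e)
K,T=cam('top'); f=lambda u,v,z:ray(K,T,215+u/5,178+v/5,z)[:2]
S=[f(*q,34) for q in[(227,63),(411,211),(77,249),(264,398)]]; c=np.mean(S,0); print(S,c,f(245,230,6))
h=f(178,148,38); k=f(245,230,77)
print('hole',h,np.degrees(np.arctan2(*(h-c)[::-1])),np.linalg.norm(h-c),'red',np.degrees(np.arctan2(*(S[3]-c)[::-1])),'knob',k)
g=lambda u,v,z:ray(K,T,110+(u-500)/5,210+v/5,z)
print('stand',g(668,180,30),'pin',g(657,183,60))
go(350,-100,200,39)
E
```

```text
['Unreachable', 'calibration', 'camera', 'grasp_offset', 'read_state', 'regions_of', 'sign_off']
18.8
[array([633.58738212,   3.31994596]), array([555.45792768, -97.88794226]), array([531.18672548,  82.41122658]), array([453.08135339, -20.19682359])] [543.32834717  -8.08839833] [543.07843105  -9.32511957]
hole [586.817131    29.00387236] 40.46138569929495 57.158646446388396 red -172.35827033563456 knob [543.69779828  -6.46879286]
stand [477.18906512 315.85887385  30.        ] pin [477.24050892 315.52609438  60.        ]
TCP [ 198.3 -513.   205.4] yaw 21.1 shift units [ 5.808 -6.611  0.109] n 6.6 twist units -0.099
```

```bash
python3 -m jog '[[94,[0.48,-0.55,0],0],[94,[0.48,-0.55,0],0],[94,[0.48,-0.55,0],0],[94,[0.48,-0.55,0],0],[94,[0.48,-0.55,0],0],[94,[0.48,-0.55,0],0],[94,[0.48,-0.55,0],0],[94,[0.48,-0.55,0],0],[94,[0.48,-0.55,0],0],[94,[0.48,-0.55,0],0],[94,[0.48,-0.55,0],0],[94,[0.48,-0.55,0],0],[94,[0,0,0],-0.045],[94,[0,0,0],-0.045]]'; python3 -c "
from h import *
go(543.5,-8,200,40)"
```

```text
clock: 1.9
eef_pos: [348.2, -100.4, 205.6]
eef_rot: [3.141, -0.0, 0.659]
wrist_force: [-0.2, -0.0, 0.0]
finger_gap: 93.8
finger_force: 0.0
TCP [ 348.2 -100.4  205.6] yaw 37.8 shift units [4.219 0.931 0.114] n 4.2 twist units -0.012
```

```bash
python3 -m jog '[[50,[0.7,0.155,0],-0.012],[50,[0.7,0.155,0.1],0],[50,[0.7,0.155,0.2],0],[50,[0.7,0.155,0.2],0],[50,[0.7,0.155,0.2],0],[50,[0.7,0.155,0.1],0],[50,[0,0,0],0],[50,[0,0,0],0]]'; python3 - <<'E'
from h import *
K,T=cam('wrist'); im=snap('wrist','w1.png')
for n in ['knob_grip','marker_red','marked_hole','index_base']:
    for r in regions_of('wrist',n)[:2]: print(n,round(r['conf'],2),np.round(r['rect']))
print(proj(K,T,[543.5,-8,77]),proj(K,T,[586.8,29,38]))
go(543.5,-8,45,40.5)
E
```

```text
clock: 2.7
eef_pos: [540.0, -4.7, 164.9]
eef_rot: [-3.141, 0.001, 0.69]
wrist_force: [0.3, 0.1, 0.4]
finger_gap: 50.0
finger_force: 0.0
marker_red 0.44 [219. 245.   8.  17.]
marked_hole 0.55 [256. 183. 130. 128.]
marked_hole 0.51 [19. 52. 34. 65.]
index_base 0.69 [257. 172. 165. 161.]
[256.78220621 197.30230228] [255.55091155 138.49077202]
TCP [539.8  -5.4 166. ] yaw 39.4 shift units [0.022 0.086 2.421] n 2.4 twist units -0.006
```

View pics/w1.png

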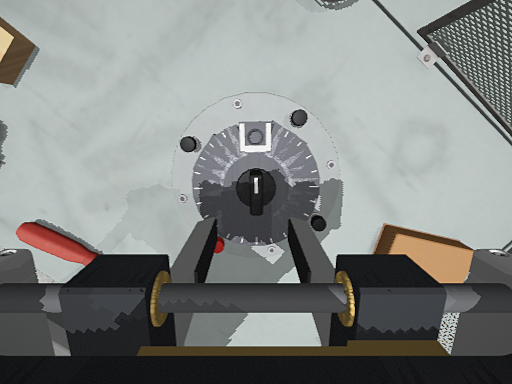

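```bash
python3 -m jog '[[50,[0.022,0.086,0],-0.006],[50,[0,0,0.5],0],[50,[0,0,0.5],0],[50,[0,0,0.5],0],[50,[0,0,0.4],0],[50,[0,0,0.3],0],[50,[0,0,0.12],0],[14,[0,0,0],0],[14,[0,0,0],0],[14,[0,0,0],0],[14,[0,0,0],0],[14,[0,0,0],0]]' 50; python3 -c "
from h import *
print(read_state()['moment'])
go(543.5,-8,50,40.5)"
```

```text
clock: 4.15
eef_pos: [543.8, -7.4, 49.9]
eef_rot: [3.142, -0.0, 0.708]
wrist_force: [-8.3, 9.6, 8.7]
finger_gap: 15.2
finger_force: 6.1
[ 1.76350422  1.49095272 -0.0487897 ]
TCP [543.8  -7.4  49.9] yaw 40.6 shift units [-0.012  0.005 -0.002] n 0.0 twist units 0.000
```

```bash
python3 -m jog '[[8,[0,-0.01,0],0],[8,[0,-0.01,0],0],[8,[0,0,0],0],[8,[0,0,0],0]]' 50; python3 -c "
from h import *
print(read_state()['moment'])
go(543.5,-8,50,40.5)"
```

```text
clock: 4.55
eef_pos: [543.4, -6.9, 49.9]
eef_rot: [3.141, -0.001, 0.708]
wrist_force: [-1.3, -0.5, 6.0]
finger_gap: 13.2
finger_force: 50.0
[ 0.0469682   0.30220311 -0.03941481]
TCP [543.4  -6.9  49.9] yaw 40.6 shift units [-0.013  0.018 -0.002] n 0.0 twist units 0.000
```

```bash
python3 -m jog '[[8,[0,0,0],-0.02],[8,[0,0,0],-0.04],[8,[0,0,0],-0.04],[8,[0,0,0],-0.04],[8,[0,0,0],-0.04],[8,[0,0,0],-0.04],[8,[0,0,0],-0.04],[8,[0,0,0],-0.04],[8,[0,0,0],-0.04],[8,[0,0,0],-0.04]]' 50; python3 -c "
from h import *
print(read_state()['moment'])
go(543.5,-7,50,187.6)"
```

```text
clock: 5.55
eef_pos: [543.5, -6.9, 49.9]
eef_rot: [3.141, 0.0, 1.907]
wrist_force: [-1.4, -0.1, 5.9]
finger_gap: 13.6
finger_force: 50.0
[-0.06944848  0.20560852 -0.14969481]
TCP [543.5  -6.9  49.9] yaw 109.3 shift units [-0.003  0.    -0.002] n 0.0 twist units -0.435
```

```bash
python3 -m jog '[[8,[0,0,0],-0.04],[8,[0,0,0],-0.04],[8,[0,0,0],-0.04],[8,[0,0,0],-0.04],[8,[0,0,0],-0.04],[8,[0,0,0],-0.04],[8,[0,0,0],-0.04],[8,[0,0,0],-0.04],[8,[0,0,0],-0.04],[8,[0,0,0],-0.04],[8,[0,0,0],-0.035],[8,[0,0,0],0],[8,[0,0,0],0]]' 50; python3 -c "
from h import *
print(read_state()['moment'])
go(543.5,-7,50,187.6)"
```

```text
clock: 6.85
eef_pos: [543.5, -6.8, 49.9]
eef_rot: [-3.141, 0.001, -3.014]
wrist_force: [0.2, 0.7, 5.8]
finger_gap: 13.9
finger_force: 50.0
[0.11680566 0.04105483 0.14737754]
TCP [543.5  -6.8  49.9] yaw -172.7 shift units [ 0.    -0.004 -0.002] n 0.0 twist units -2.002
```

Release, rise, and look.

```bash
python3 -m jog '[[40,[0,0,0],0],[40,[0,0,0],0],[40,[0,0,0],0],[40,[0,0,-0.4],0],[40,[0,0,-0.6],0],[40,[0,0,-0.6],0],[40,[0,0,-0.6],0],[40,[0,0,-0.2],0],[40,[0,0,0],0]]'; python3 - <<'E'
from h import *
K,T=cam('wrist'); im=snap('wrist','w2.png')
print(T[:3,3],proj(K,T,[543.5,-7,77]),proj(K,T,[543.5-56.5,-14.5,38]))
h=cv2.cvtColor(im,cv2.COLOR_RGB2HSV); m=((h[...,0]<8)|(h[...,0]>172))&(h[...,1]>170)&(h[...,2]>90); m[250:]=0
a=np.argwhere(m); n,l,st,ce=cv2.connectedComponentsWithStats(m.astype('uint8')); print([(s,c.round(1)) for s,c in zip(st[1:,4],ce[1:]) if s>20])
cv2.imwrite('pics/w2c.png',cv2.resize(cv2.cvtColor(im,cv2.COLOR_RGB2BGR)[60:240,150:370],None,fx=3,fy=3,interpolation=cv2.INTER_CUBIC))
E
```

```text
clock: 7.75
eef_pos: [543.5, -6.8, 170.2]
eef_rot: [-3.141, 0.002, -3.015]
wrist_force: [0.1, 0.3, -0.4]
finger_gap: 40.1
finger_force: 0.0
[471.61203083 -15.71515711 348.8189108 ] [251.61784071 194.5850592 ] [251.35335474 136.78665989]
[(np.int32(360), array([412.9,   1.7])), (np.int32(182), array([251.6, 105.4]))]
```

View pics/w2c.png

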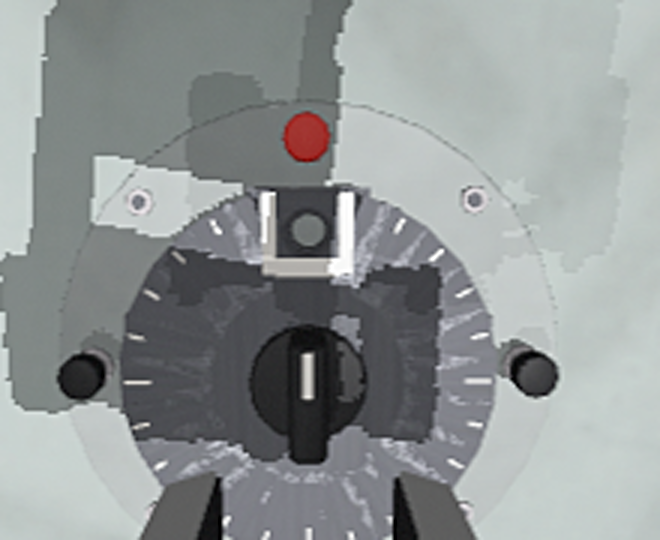

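```bash
python3 -c "
from h import *
go(477,315.5,110,-172.4)"
```

```text
TCP [542.9  -6.8 168.7] yaw -172.7 shift units [0.492 6.56  1.175] n 6.6 twist units -0.002
```

```bash
python3 -m jog '[[45,[0.03,0.4,0],0],[45,[0.06,0.77,0],0],[45,[0.06,0.77,0],0],[45,[0.06,0.77,0],0],[45,[0.06,0.77,0],0],[45,[0.06,0.77,0],0],[45,[0.06,0.77,0.2],0],[45,[0.06,0.77,0.3],0],[45,[0.06,0.77,0.35],0],[45,[0,0,0.3],0],[45,[0,0,0],0],[45,[0,0,0],0]]'; python3 - <<'E'
from h import *
K,T=cam('wrist'); im=snap('wrist','w3.png')
for n in ['lock_pin','pin_stand']:
    for r in regions_of('wrist',n)[:2]: print(n,round(r['conf'],2),np.round(r['rect']),np.argwhere(r['pixels']).mean(0)[::-1])
print(proj(K,T,[477,315.5,60]))
go(477,315.5,36,-172.4)
E
```

```text
clock: 9.0
eef_pos: [476.0, 314.8, 111.0]
eef_rot: [-3.141, -0.002, -3.015]
wrist_force: [0.1, 0.2, 0.1]
finger_gap: 44.8
finger_force: 0.0
lock_pin 0.92 [258. 205.  21.  27.] [255.57979798 206.21818182]
pin_stand 0.81 [257. 198.  60.  64.] [255.85749646 195.64356436]
[252.44802557 208.12995799]
TCP [476.8 314.8 112.5] yaw -172.8 shift units [-0.004  0.013  1.531] n 1.5 twist units -0.002
```

View pics/w3.png

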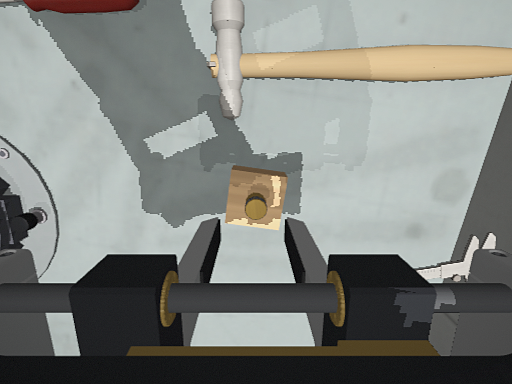

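```bash
python3 -m jog '[[45,[0,0.05,0.3],0],[45,[0,0,0.4],0],[45,[0,0,0.4],0],[45,[0,0,0.3],0],[45,[0,0,0.12],0],[30,[0,0,0],0],[20,[0,0,0],0],[16,[0,0,0],0],[14,[0,0,0],0],[14,[0,0,0],0],[14,[0,0,0],0]]' 25; python3 -c "
from h import *
print(read_state()['moment'])
go(477,315.5,36,187.6)"
```

```text
clock: 10.25
eef_pos: [476.4, 318.1, 36.7]
eef_rot: [3.141, 0.001, -3.015]
wrist_force: [-0.2, 0.4, 6.4]
finger_gap: 19.5
finger_force: 25.0
[ 0.04568886 -0.07856352  0.01306819]
TCP [476.4 318.1  36.7] yaw -172.7 shift units [-0.006 -0.052  0.014] n 0.1 twist units -2.002
```

```bash
python3 -m jog '[[14,[0,0,-0.1],0],[14,[0,0,-0.3],0],[14,[0,0,-0.4],0],[14,[0,0,-0.5],0],[14,[0,0,-0.4],0],[14,[0,0,-0.1],0],[14,[0,0,0],0]]' 25; python3 -c "
from h import *
print(read_state()['moment'])
go(487,-14.1,126,187.6)
camera('wrist')
snap('wrist','w4.png')
K,T=cam('wrist')
for r in regions_of('wrist','lock_pin')[:2]: print(r['conf'],np.round(r['rect']))
P=tool()[:3,3]; print(proj(K,T,P+[0,0,24]),proj(K,T,P-[0,0,30.]))
"
```

```text
clock: 10.95
eef_pos: [476.1, 318.0, 126.8]
eef_rot: [3.141, 0.001, -3.015]
wrist_force: [0.0, -0.3, -1.3]
finger_gap: 19.4
finger_force: 25.0
[ 0.06308698 -0.14220058  0.02221311]
TCP [476.1 318.  126.8] yaw -172.7 shift units [ 0.625 -6.615  0.011] n 6.6 twist units -2.002
0.74 [254. 233.  29.  49.]
[251.58163688 242.80773254] [251.68829252 214.52328181]
```

```bash
python3 -c "
import cv2
a=cv2.imread('pics/w4.png')[180:290,190:320]; cv2.imwrite('pics/w4c.png',cv2.resize(a,None,fx=5,fy=5,interpolation=cv2.INTER_CUBIC))
from h import *
K,T=cam('wrist');P=tool()[:3,3];x=tool()[:3,0]
f=lambda p:((proj(K,T,p)-[190,180])*5).round()
print('top near/far',f(P+[0,0,24]+10*x),f(P+[0,0,24]-10*x),'tip +-',f(P-[0,0,30.]+x*5),f(P-[0,0,30.]-x*5),'headbottom',f(P-[0,0,2]+x*10))"
```

```text
top near/far [308. 240.] [308. 388.] tip +- [309. 144.] [309. 202.] headbottom [308. 171.]
```

View pics/w4c.png

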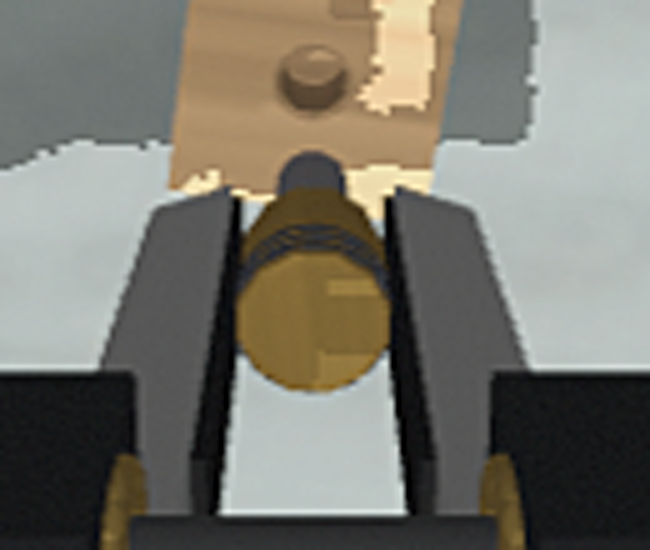

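```bash
python3 -m jog '[[14,[0.03,-0.3,0],0],[14,[0.07,-0.7,0],0],[14,[0.07,-0.7,0],0],[14,[0.07,-0.7,0],0],[14,[0.07,-0.7,0],0],[14,[0.07,-0.7,0],0],[14,[0.07,-0.7,0],0],[14,[0.07,-0.7,0],0],[14,[0.07,-0.7,0.3],0],[14,[0.06,-0.5,0.3],0],[14,[0.03,-0.215,0.2],0],[14,[0,0,0],0],[14,[0,0,0],0]]' 25; python3 -c "
from h import *
go(485.9,-14.2,72,187.6)
snap('wrist','w5.png')
a=cv2.imread('pics/w5.png')[150:290,170:340]; cv2.imwrite('pics/w5c.png',cv2.resize(a,None,fx=4,fy=4,interpolation=cv2.INTER_CUBIC))
"
```

```text
clock: 12.4
eef_pos: [484.0, -14.1, 86.1]
eef_rot: [3.141, -0.0, -3.015]
wrist_force: [1.0, 0.9, 0.3]
finger_gap: 19.3
finger_force: 25.0
TCP [484.  -14.1  86.1] yaw -172.7 shift units [-0.037 -0.007  0.281] n 0.3 twist units -2.002
```

View pics/w5c.png

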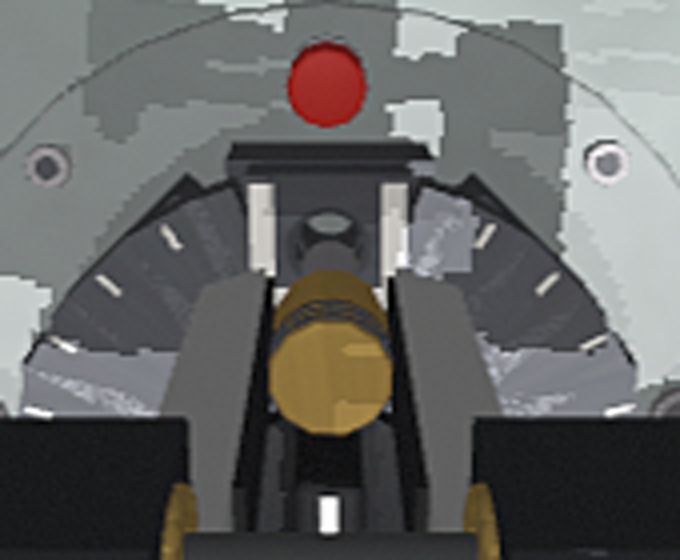

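```bash
python3 -m jog '[[14,[-0.037,-0.007,0.1],0],[14,[0,0,0.14],0],[14,[0,0,0.04],0],[14,[0,0,0.04],0],[14,[0,0,0.04],0],[14,[0,0,0.04],0],[14,[0,0,0.04],0],[14,[0,0,0.04],0],[14,[0,0,0.02],0],[14,[0,0,0],0]]' 25; python3 -c "
from h import *
print(read_state()['moment'])
go(485.9,-14.2,56.7,187.6)
"
```

```text
clock: 13.45
eef_pos: [485.9, -14.7, 60.8]
eef_rot: [3.142, -0.0, -3.015]
wrist_force: [-0.9, -0.2, -0.6]
finger_gap: 19.6
finger_force: 25.0
[ 0.01173178 -0.17700981  0.03767357]
TCP [485.9 -14.7  60.8] yaw -172.7 shift units [-0.     0.01   0.083] n 0.1 twist units -2.002
```

```bash
python3 -m jog '[[14,[0,0,0.02],0],[14,[0,0,0.02],0],[14,[0,0,0.02],0],[14,[0,0,0.015],0],[14,[0,0,0],0]]' 25; python3 -c "
from h import *
print(read_state()['moment'])
go(485.9,-14.2,56.7,187.6)
"
```

```text
clock: 13.95
eef_pos: [485.9, -14.7, 57.1]
eef_rot: [3.142, -0.0, -3.015]
wrist_force: [0.2, -0.3, -1.3]
finger_gap: 19.2
finger_force: 25.0
[ 0.0968128  -0.07663063  0.02401123]
TCP [485.9 -14.7  57.1] yaw -172.7 shift units [-0.001  0.009  0.008] n 0.0 twist units -2.002
```

```bash
python3 -m jog '[[14,[0,0,0.01],0],[14,[0,0,0.01],0],[14,[0,0,0],0]]' 25; python3 -c "
from h import *
print(read_state()['moment'])
go(485.9,-14.2,56.7,187.6)
"
```

```text
clock: 14.25
eef_pos: [485.9, -14.7, 56.1]
eef_rot: [3.142, -0.0, -3.015]
wrist_force: [-0.2, -0.5, -0.9]
finger_gap: 19.5
finger_force: 25.0
[ 0.01215335 -0.12332939  0.00974539]
TCP [485.9 -14.7  56.1] yaw -172.7 shift units [-0.     0.01  -0.012] n 0.0 twist units -2.002
```

```bash
python3 -m jog '[[14,[0,0,0.01],0],[14,[0,0,0.01],0],[14,[0,0,0],0]]' 25; python3 -c "
from h import *
print(read_state()['moment'])
go(485.9,-14.2,56.7,187.6)
"
```

```text
clock: 14.55
eef_pos: [485.9, -14.7, 55.1]
eef_rot: [3.142, -0.0, -3.015]
wrist_force: [-0.1, 1.5, -0.2]
finger_gap: 19.6
finger_force: 25.0
[ 0.09927846 -0.11006532  0.00423097]
TCP [485.9 -14.7  55.1] yaw -172.7 shift units [-0.     0.009 -0.032] n 0.0 twist units -2.002
```

```bash
python3 -m jog '[[14,[0,0,0.01],0],[14,[0,0,0.01],0],[14,[0,0,0],0]]' 25; python3 -c "
from h import *
print(read_state()['moment'])
go(485.9,-14.2,56.7,187.6)
"
```

```text
clock: 14.85
eef_pos: [485.9, -14.7, 54.1]
eef_rot: [3.142, -0.0, -3.015]
wrist_force: [0.1, 0.4, -0.9]
finger_gap: 19.1
finger_force: 25.0
[-0.02434193 -0.11054224 -0.00220197]
TCP [485.9 -14.7  54.1] yaw -172.7 shift units [-0.     0.009 -0.052] n 0.1 twist units -2.002
```

```bash
python3 -m jog '[[14,[0,0,0.01],0],[14,[0,0,0.01],0],[14,[0,0,0.01],0],[14,[0,0,0],0]]' 25; python3 -c "
from h import *
print(read_state()['moment'])
go(485.9,-14.2,56.7,187.6)
"
```

```text
clock: 15.25
eef_pos: [486.0, -14.7, 52.6]
eef_rot: [3.142, -0.0, -3.015]
wrist_force: [0.2, -0.2, -0.8]
finger_gap: 19.9
finger_force: 25.0
[ 0.07872062 -0.1679372  -0.00611261]
TCP [486.  -14.7  52.6] yaw -172.7 shift units [ 0.     0.01  -0.081] n 0.1 twist units -2.002
```

```bash
python3 -c "
from h import *
snap('wrist','w6.png')
a=cv2.imread('pics/w6.png')[150:290,170:340]; cv2.imwrite('pics/w6c.png',cv2.resize(a,None,fx=4,fy=4,interpolation=cv2.INTER_CUBIC))
"
```

```text
(no output)
```

View pics/w6c.png

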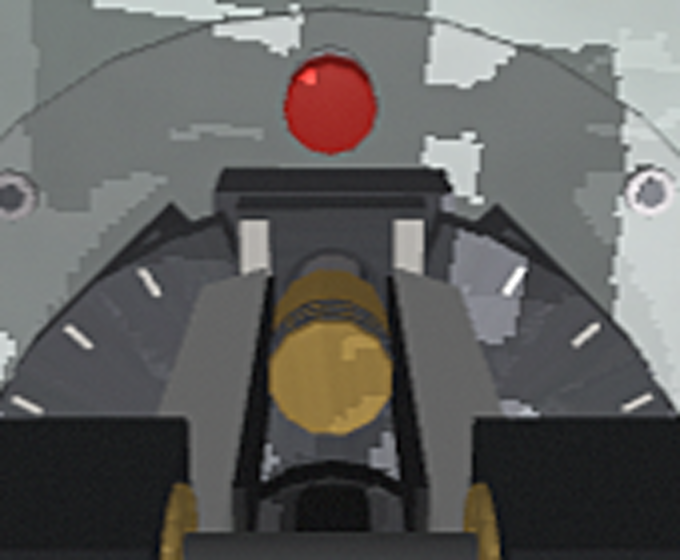

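```bash
python3 -m jog '[[14,[0,0,0.015],0],[14,[0,0,0.015],0],[14,[0,0,0.015],0],[14,[0,0,0.015],0],[14,[0,0,0],0]]' 25; python3 -c "
from h import *
print(read_state()['moment'])
go(485.9,-14.2,40.7,187.6)
"
```

```text
clock: 15.8
eef_pos: [485.9, -14.7, 49.6]
eef_rot: [3.142, -0.0, -3.015]
wrist_force: [-0.2, 0.8, -0.7]
finger_gap: 19.5
finger_force: 25.0
[ 0.0746269  -0.15847547 -0.04410177]
TCP [485.9 -14.7  49.6] yaw -172.7 shift units [-0.001  0.009  0.177] n 0.2 twist units -2.002
```

```bash
python3 -m jog '[[14,[0,0,0.02],0],[14,[0,0,0.02],0],[14,[0,0,0.02],0],[14,[0,0,0.02],0],[14,[0,0,0.02],0],[14,[0,0,0.02],0],[14,[0,0,0.02],0],[14,[0,0,0],0]]' 25; python3 -c "
from h import *
print(read_state()['moment'])
go(485.9,-14.2,40.7,187.6)
"
```

```text
clock: 16.6
eef_pos: [485.9, -14.7, 42.5]
eef_rot: [3.142, -0.0, -3.015]
wrist_force: [0.7, -0.2, 0.0]
finger_gap: 19.2
finger_force: 25.0
[ 0.06178664 -0.07662396  0.00428912]
TCP [485.9 -14.7  42.5] yaw -172.7 shift units [-0.001  0.01   0.037] n 0.0 twist units -2.002
```

```bash
python3 -m jog '[[14,[0,0,0.01],0],[14,[0,0,0.01],0],[14,[0,0,0.01],0],[14,[0,0,0.005],0],[14,[0,0,0],0]]' 25; python3 -c "
from h import *
print(read_state()['moment'])
go(485.9,-14.2,40.7,187.6)
"
```

```text
clock: 17.1
eef_pos: [486.0, -14.7, 40.9]
eef_rot: [3.142, -0.0, -3.015]
wrist_force: [0.1, -0.6, -0.5]
finger_gap: 19.3
finger_force: 25.0
[ 0.08449334 -0.1115381  -0.04213688]
TCP [486.  -14.7  40.9] yaw -172.7 shift units [-0.     0.009  0.004] n 0.0 twist units -2.002
```

```bash
python3 -m jog '[[14,[0,0,0.006],0],[14,[0,0,0],0],[22,[0,0,0],0],[26,[0,0,0],0],[30,[0,0,0],0],[34,[0,0,0],0],[34,[0,0,0],0]]' 25; python3 -c "
from h import *
print(read_state()['moment'])
go(485.9,-14.2,40.7,187.6)
snap('wrist','w7.png')
a=cv2.imread('pics/w7.png')[150:290,170:340]; cv2.imwrite('pics/w7c.png',cv2.resize(a,None,fx=4,fy=4,interpolation=cv2.INTER_CUBIC))
K,T=cam('wrist')
f=lambda p:((proj(K,T,np.array(p,float))-[170,150])*4).round()
for z in (64,80): print(z,f([477,-15.2,z]),f([497,-12.7,z]))
"
```

```text
clock: 17.8
eef_pos: [486.0, -14.7, 40.6]
eef_rot: [3.142, -0.0, -3.015]
wrist_force: [0.1, -0.2, 0.2]
finger_gap: 34.1
finger_force: 0.0
[ 0.01524729 -0.10469574  0.0276992 ]
TCP [486.  -14.7  40.6] yaw -172.7 shift units [ 0.     0.01  -0.001] n 0.0 twist units -2.002
64 [331. 317.] [330. 436.]
80 [331. 360.] [330. 489.]
```

View pics/w7c.png

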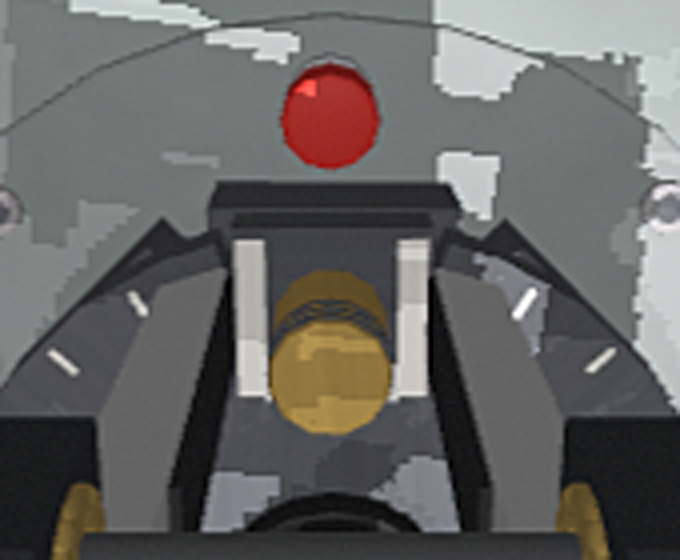

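The picture shows the head top at rows 320–434. A head at z = 64 would span 317–436, so it is resting on the dial and fully home. I'll withdraw straight up.

```bash
python3 -m jog '[[40,[0,0,0],0],[40,[0,0,-0.1],0],[40,[0,0,-0.4],0],[40,[0,0,-0.6],0],[40,[0,0,-0.6],0],[40,[0,0,-0.6],0],[40,[0,0,-0.4],0],[40,[0,0,0],0],[40,[0,0,0],0],[40,[0,0,0],0]]'; python3 -c "
from h import *
snap('wrist','w8.png')
a=cv2.imread('pics/w8.png')[60:260,140:380]; cv2.imwrite('pics/w8c.png',cv2.resize(a,None,fx=3,fy=3,interpolation=cv2.INTER_CUBIC))
K,T=cam('wrist')
f=lambda p:((proj(K,T,np.array(p,float))-[140,60])*3).round()
for z in (64,80): print(z,f([477,-15.2,z]),f([497,-12.7,z]))
"
```

```text
clock: 18.85
eef_pos: [485.5, -14.6, 174.6]
eef_rot: [3.141, -0.002, -3.015]
wrist_force: [-0.0, -1.0, 0.9]
finger_gap: 40.2
finger_force: 0.0
64 [336. 370.] [336. 423.]
80 [337. 380.] [336. 436.]
```

View pics/w8c.png

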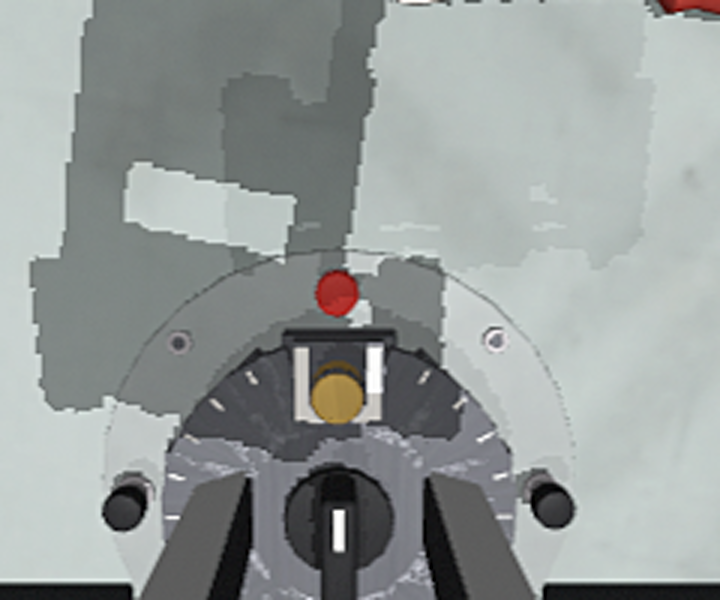

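The head's top disc spans rows 371–424, which again matches z = 64. The pin is seated upright at the red stud and the gripper is clear, so I'm handing the job in.

```bash
python3 -c "
from cell import *
print(sign_off())"
```

```text
the job is handed in; nothing more can be done
None
```

I turned the dial about 147° anticlockwise (the shorter way) to the red stud and seated the lock pin fully home. It dropped straight into the bush without any feeling about, and I let go and handed the job in at about 19 s; I did not test the lock by trying to turn the dial.

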